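# Complete the spice rack and hold the chest lid at its mark

### The job

We are packing the spice tubes into the plywood chest: first stand the tube that was left out fully down in the empty hole of its rack, leaving the other tubes and everything else where they are. Then lift the chest's lid until the pin on its end is level with the index clip on its curved quadrant stay, without shifting the clip, and finish holding the lid up there with the gripper (do not let go), so that I can tighten the wing nut.

Things in the scene. Friction and masses are not known exactly. Their poses are not given: they have to be found in the camera images.
- tube: the spice tube left out: round corked glass tube, 28 mm in diameter, 120 mm tall with its cork (glass to 106 mm, cork 25 mm in diameter above), 70 g, standing upright on the table apart from the rack. Origin at the centre of its underside, z axis along the tube.
- rack: loose beech block, 0.6 kg, 220 (x) by 64 (y) by 45 mm high, with a row of four blind holes along its x axis at x = -72, -24, +24 and +72 mm, 31 mm in diameter, 35 mm deep (their floor is 10 mm above the table). Three hold tubes; the one at x = -24 mm is empty. Origin at the centre of its underside, z up.
- rack_hole1 (a point): centre of the mouth of the empty hole, 45 mm above the table.
- chest: fixed plywood packing chest, 260 mm (x) by 200 mm (y), 150 mm high, under the lid. Origin at the centre of its underside; hinge along its -y edge, quadrant stay on its +x end, free edge of the lid at +y.
- lid: the chest's plywood lid, 260 (x) by 206 (y) by 12 mm, about 0.5 kg. Origin in the middle of the hinge line, 156 mm above the table; x along the hinge towards the end with the stay, y across the lid to its free edge, z out of its top. Closed (level) at the start; lifts by turning about +x, y rising, to a stop at 1.25 rad; falls shut when let go.
- lid_handle (a point): middle of the lid's steel bar handle: a round bar 10 mm thick and 110 mm long, parallel to the hinge, 170 mm from it (36 mm from the free edge), its axis 40 mm above the lid's top face, on two end legs. In the lid's frame (0, 170, 46) mm.
- lid_pin (a point): the stay pin with its brass wing nut, sticking out of the lid's end and running in the slot of the quadrant stay, a steel arc on the chest's end; 140 mm from the hinge line. In the lid's frame (139.5, 140, 0) mm. It rises along the arc with the lid.
- index_point (a point): where the pin must come: the point of the slot marked by the index clip, 140 mm from the hinge line and 0.5 to 0.85 rad above the closed lid. The clip is a small dark steel block on the arc's outer rim with a flat tongue, 22 mm wide, 3 mm thick, pointing straight away from the hinge; tongue, this point and hinge are in line. It stays put.
- tube_a: one of the three tubes already standing in the rack, the same as the loose one; origin at the centre of its underside. Stays where it is.
- tube_b: one of the three tubes already standing in the rack, the same as the loose one; origin at the centre of its underside. Stays where it is.
- tube_c: one of the three tubes already standing in the rack, the same as the loose one; origin at the centre of its underside. Stays where it is.
- grinder: standing pepper mill of dark wood, 52 mm wide at the foot, 116 mm tall; origin at the centre of its underside. Leave alone.
- clip_jar: clip-top glass jar, 84 mm wide, 128 mm tall; origin at the centre of its underside. Leave alone.
- small_jar: small glass jar, 54 mm wide, 65 mm tall; origin at the centre of its underside. Leave alone.
- pickle_jar: glass jar, 72 mm wide, 100 mm tall; origin at the centre of its underside. Leave alone.
- mug: plain mug with a handle, 80 mm wide, 80 mm tall; origin at the centre of its underside. Leave alone.
- spoon: wooden spoon lying flat, 180 mm long; origin near its middle. Leave alone.
Mind the look-alikes: they are no part of the job. What is shaped like the tube but turquoise or yellow is not meant.

How it is judged:
On the way:
1. the loose tube stands fully down in the empty hole of the rack, released (horizontal distance between tube and rack_hole1 below 0.005 m and z of tube in the frame of rack below 0.013 m and angle between tube's own z axis and vertical below 0.12 rad and contact force between the fingers and tube below 0.05 N), for 0.2 s.
At the end, for the whole second after the job is handed in: The tube stands in the empty hole (within 5 mm of its centre, on its floor to 3 mm, less than 0.12 rad off upright) and is let go; the lid's pin is within 8 mm of the index point and the fingers still carry the lid (more than 0.8 N on it) through the last second (all of step 1 and distance between lid_pin and index_point below 0.008 m and contact force between the fingers and lid above 0.8 N); the arm keeps its last pose, push and grip.
It fails at once if another tube, a jar or other bystander was moved by more than 30 mm (distance of any of tube_a, tube_b, tube_c, grinder, clip_jar, small_jar, pickle_jar, mug, spoon from where it was at the start of the episode above 0.03 m).
It fails at once if the rack was pushed more than 30 mm (distance of rack from where it was at the start of the episode above 0.03 m).
It fails at once if the index clip was shifted by more than 5 mm (distance of index_point from where it was at the start of the episode above 0.005 m).
It also fails if it takes over 64 s, if anything falls off the work surface, if the arm or the gripper's body presses on something with over 40 N, if the wrist force passes 120 N, or if a joint passes its speed limit or range.

### The arm

A 6-joint arm with a two-finger parallel gripper is mounted at the origin on the work surface. World frame = base frame: x ahead of the robot, y to its left, z up, the work surface at z = 0. Lengths are in m, angles in rad, forces in N, time in s.
With the tool pointing down it reaches from about 0.375 to 0.9 m from the base axis. Payload 3.1 kg.
Tool frame: the origin (TCP) lies at the centre of the arm's flange, where the gripper is bolted on; the fingertips stand robot.tip_extent ahead of it and the grasp point (between the pads) lies 164 mm ahead of it (robot.tip_extent is the distance from the TCP to the fingertips, in m); z points along the fingers, y is the line along which they close (so a half turn about z gives the same grasp; the last joint's range is limited). The gripper opens to 87 mm and grips with 3 to 60 N. Pads are 19 mm wide; open, the fingers measure 117 mm over their backs; the gripper's body (75 mm by 190 mm) begins 51 mm behind the grasp point.
Start: joints at [-1.417, 0.527, 1.433, -0, 1.181, -0.178], TCP at [0.204, -0.591, 0.405] pointing down, gripper open.
Joint ranges: [-3.08, 3.08], [-0.75, 2.2], [0.22, 2.44], [-1.43, 4.57], [0, 2.65], [-2.85, 2.85]. Speed limits (rad/s): [2.79, 2.79, 3.14, 3.14, 3.14, 3.14].

### API

Orientations are given as a unit quaternion [x, y, z, w].
In Python, from rig import get_obs, camera, hand_in, cut_out, robot gives the robot as it stands.
- The arm moves only by the tool step_arm, never from a script. Its argument "rows" is a list of rows, each a list of 6 numbers: the shift along the world's x, y, z in m, then the turn, a rotation vector about the world's x, y, z in degrees. A call has 1 to 12 rows; each row shifts and turns the commanded pose from where the row before left it; what a row does not reach is not made up. A row lasts 1/8 s, in which the tool goes at most 62.5 mm and 10.7 degrees, less where a joint would pass 70% of its speed; a pose out of reach is approached as far as the arm can. A call is refused whole if a number of a shift passes 0.0625 or a number of a turn 10.7, either way. A call with a gripper value outside its range is refused whole. "jaw" is the finger opening in m, from 0 to 0.087, set as the call begins (left out, the last holds). The fingers move at their own pace and stop on an object; "squeeze" is the grip in N (left out, the last holds). Time passes only in rows, so rows that do not move let the fingers close. It gives the time, the measured TCP pose, the force, the opening and the grip force at its end, in the units of the state.
- get_obs(): the state, without advancing time (a new reading comes with each control period).
- camera(name): name is "scene" or "top" or "wrist"; returns a dict with "pixels" (420x560x3 uint8, blue, green, red), "depth" (420x560 float32, m along the optical axis (not along the pixel's ray), 0 where there is no reading), "fov_y" (degrees; the focal length in pixels is half the picture's height over the tangent of half this angle, whatever the lens; pixels are square), "cx", "cy" (the principal point, pixels), "extrinsics" (4x4, takes a point from camera to world coordinates); the wrist camera has in their place "mount" (4x4, takes a point from camera to tool coordinates, whose origin is the TCP and whose axes are the flange's). Camera axes: x right, y up, looking along -z (the intrinsics and any distortion apply to the point x, -y, -z); pixel columns grow to the right and rows downward; lengths in m; the calibration is good to about 2 mm. A picture is of the moment at which its call begins: read the wrist's pose just before it.
- hand_in(): hands the job in; it is judged then, once.
Trained networks look in the newest picture that a camera, given by its name, has taken for a name from the list of things; names that differ only in an ending like _2 or _b are one class to them, and where a whole thing is asked for, a point or a joint stands for the part that bears it (a point fixed in the world has none). Each returns a list of dicts, best first, with "confidence" (0 to 1); they miss things now and then, are a little off and sometimes report something else, mostly with a low value. They report only what shows in the picture. A call takes as long as a camera call. They do not tell look-alikes from the thing itself.
- cut_out(label, camera): "region" (420x560 bool, what is visible of it) and "extent" ([centre column, centre row, width, height] in pixels, round what is visible of it).
The state is a dict: "time": time; "q": joint angles; "joint_velocities": joint speeds; "joint_torque": joint torques, N m; "position": TCP position; "tool_rot": TCP orientation; "ft_force": force on the tool from outside, world axes, zero at the start; "moment": the same for the moment, N m; "grip_width": finger opening in m; "grip_force": force on a finger pad.
Only numpy, scipy, OpenCV 4.12 (cv2) and the standard library are available. Lean on these libraries where they do the work, as an engineer would, in place of code of your own. Each camera call takes 0.05 s, during which the arm holds its last target. There are 200 camera calls.

## Working session

There is one attempt and no reset: what is moved stays moved. The work goes in short steps, Python scripts to look and compute and a tool call to move; the robot and the scene stay as the last step left them, time stands still between calls to the robot, and variables do not carry over. Pictures are saved under pics/ and viewed, at most 10 in all, crops included, and the job is handed in when it is done.

Besides the shell and the picture viewer there is one more tool, called after "Call:" as a command line: name --pt "numbers of a row" for each row, then --argument value for the rest. step_arm: Moves the arm, as the interface text tells. Its arguments: {"type":"object","properties":{"rows":{"type":"array"},"jaw":{"type":"number"},"squeeze":{"type":"number"}},"required":["rows"]}

```bash
mkdir -p pics
cat > h.py <<'E'
import numpy as np, cv2
from rig import get_obs, camera, hand_in, cut_out, robot
from scipy.spatial.transform import Rotation as R
def ext(c,obs=None):
    if 'extrinsics' in c: return np.array(c['extrinsics'])
    T=np.eye(4);T[:3,:3]=R.from_quat(obs['tool_rot']).as_matrix();T[:3,3]=obs['position'];return T@np.array(c['mount'])
def cloud(c,obs=None):
    d=c['depth'];h,w=d.shape;f=h/2/np.tan(np.radians(c['fov_y'])/2)
    u,v=np.meshgrid(np.arange(w),np.arange(h))
    P=np.stack([(u-c['cx'])/f*d,-(v-c['cy'])/f*d,-d],-1)
    E=ext(c,obs);return P@E[:3,:3].T+E[:3,3]
E
python3 - <<'E'
from h import *
print(robot, getattr(robot,'tip_extent',None)); o=get_obs(); print(o)
for n in ['scene','top']:
    c=camera(n); print(n,{k:v for k,v in c.items() if k not in('pixels','depth')})
    cv2.imwrite(f'pics/{n}0.png',c['pixels']); P=cloud(c); np.save(n+'.npy',P)
    for l in ['tube','rack','rack_hole1','chest','lid','lid_handle','lid_pin','index_point','grinder','clip_jar','small_jar','pickle_jar','mug','spoon']:
        try:
            for r in cut_out(l,n)[:6]:
                m=r['region']&(c['depth']>0); q=P[m]
                print(l,round(r['confidence'],2),np.round(r['extent']),np.round(np.median(q,0),3),np.round(np.percentile(q,[3,97],axis=0),3).tolist(), c['pixels'][m].mean(0).round())
        except Exception as e: print(l,e)
E
```

```text
<Robot object at 0x7f8fe4563e00> 0.1822
{'time': 0.0, 'q': array([-1.41648839e+00,  5.28487123e-01,  1.43391028e+00, -5.29819393e-05,
        1.18139108e+00, -1.78501119e-01]), 'joint_velocities': array([-0.00191567, -0.00130325, -0.00026172, -0.00172825,  0.00068491,
        0.00079075]), 'joint_torque': array([ 1.09203636e-03, -4.40040314e+01, -1.76590705e+01,  6.31712261e-02,
        5.80286491e-02, -1.52104994e-04]), 'position': array([ 0.20415451, -0.59035133,  0.40375579]), 'tool_rot': array([ 9.86184421e-01,  1.65647463e-01, -1.12141798e-05, -1.09813001e-03]), 'ft_force': array([ 0.21186759, -0.17783786, -0.37504634]), 'moment': array([-0.04562719, -0.0220228 ,  0.01085075]), 'grip_force': 0.0, 'grip_width': 0.08718005694475359}
scene {'fov_y': 57.033218396615766, 'cx': 279.6849116197147, 'cy': 211.475978490883, 'extrinsics': array([[-0.77755136, -0.36183708,  0.51428378,  1.06042034],
       [ 0.62865249, -0.46614637,  0.62249788,  0.71676439],
       [ 0.0144887 ,  0.80732985,  0.58992253,  0.77427705],
       [ 0.        ,  0.        ,  0.        ,  1.        ]])}
tube
[... 4948 characters left out ...]
 [186. 151.  42.  41.] [0.677 0.277 0.123] [[0.648, 0.249, 0.019], [0.716, 0.317, 0.129]] [153. 186. 186.]
small_jar 0.71 [312. 269.  18.  23.] [ 0.396 -0.018  0.065] [[0.373, -0.041, 0.051], [0.418, 0.001, 0.068]] [216. 222. 224.]
pickle_jar 0.79 [307. 130.  31.  36.] [ 0.735 -0.004  0.099] [[0.715, -0.033, 0.019], [0.771, 0.025, 0.103]] [169. 181. 165.]
mug 0.73 [127. 322.  46.  41.] [0.267 0.447 0.038] [[0.234, 0.396, 0.003], [0.309, 0.472, 0.081]] [144. 148. 147.]
spoon 0.67 [249. 148.  21.  69.] [0.679 0.137 0.013] [[0.634, 0.119, -0.0], [0.8, 0.16, 0.021]] [ 60. 103. 154.]
spoon 0.35 [238. 228.  48.  88.] [0.486 0.164 0.045] [[0.4, 0.113, 0.008], [0.599, 0.218, 0.049]] [111. 163. 201.]
```

View pics/scene0.png

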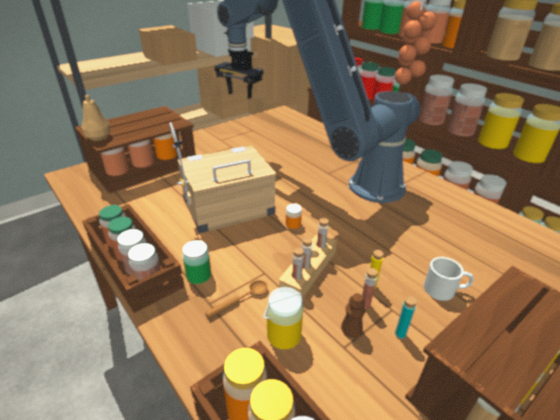

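Run:
```python
from h import *
a=cv2.imread('pics/top0.png')
cv2.imwrite('pics/top1.png',cv2.resize(a[90:350,90:500],None,fx=1.9,fy=1.9,interpolation=cv2.INTER_CUBIC))
from scipy.optimize import least_squares
S=np.load('scene.npy').reshape(-1,3);T=np.load('top.npy').reshape(-1,3)
def circ(q):
    f=lambda p:np.hypot(q[:,0]-p[0],q[:,1]-p[1])-p[2]
    r=least_squares(f,[*q[:,:2].mean(0),.013],loss='soft_l1',f_scale=.001);return r.x.round(4),len(q)
for n,x,y,zz in [('loose',.467,.345,.12),('yel',.407,.315,.12),('turq',.472,.457,.12),('r',.519,.176,.13),('r',.431,.143,.13),('r',.564,.193,.13)]:
    for nm,C in (('S',S),('T',T)):
        q=C[np.hypot(C[:,0]-x,C[:,1]-y)<.03]
        top=q[(q[:,2]>zz-.004)&(q[:,2]<zz+.008)]
        mid=(np.percentile(top,2,axis=0)+np.percentile(top,98,axis=0))/2
        b=q[(q[:,2]>zz-.065)&(q[:,2]<zz-.018)]
        print(n,nm,'top bbox mid',mid.round(4),np.ptp(top,axis=0).round(3),len(top),'body',circ(b) if len(b)>15 else '')
# rack top rect, lid top rect
for nm,C in (('S',S),('T',T)):
    q=C[(abs(C[:,2]-.045)<.006)&(C[:,0]>.37)&(C[:,0]<.64)&(C[:,1]>.09)&(C[:,1]<.26)]
    print('rack',nm,cv2.minAreaRect((q[:,:2]*1000).astype(np.float32)))
    q=C[(abs(C[:,2]-.162)<.006)&(C[:,0]>.33)&(C[:,0]<.69)&(C[:,1]>-.36)&(C[:,1]<-.08)]
    print('lid',nm,cv2.minAreaRect((q[:,:2]*1000).astype(np.float32)),np.median(q[:,2]))
    q=C[(C[:,2]>.19)&(C[:,2]<.22)&(C[:,0]>.4)&(C[:,0]<.62)&(C[:,1]>-.2)&(C[:,1]<-.1)]
    print('handle',nm,cv2.minAreaRect((q[:,:2]*1000).astype(np.float32)),q.mean(0),q[:,2].max(),len(q))
```

```text
loose S top bbox mid [0.4703 0.3498 0.1203] [0.026 0.024 0.008] 75 body (array([0.4693, 0.3492, 0.0132]), 154)
loose T top bbox mid [0.4682 0.3481 0.1199] [0.021 0.023 0.008] 92 body (array([0.4682, 0.3484, 0.0133]), 60)
yel S top bbox mid [0.4088 0.3167 0.1194] [0.027 0.024 0.009] 70 body (array([0.4071, 0.316 , 0.0132]), 93)
yel T top bbox mid [0.4056 0.3151 0.1199] [0.023 0.024 0.007] 95 body (array([0.4057, 0.3157, 0.0135]), 60)
turq S top bbox mid [0.4721 0.4604 0.1198] [0.026 0.023 0.008] 96 body (array([0.4713, 0.4597, 0.0133]), 183)
turq T top bbox mid [0.4702 0.4583 0.1197] [0.021 0.025 0.007] 95 body (array([0.4705, 0.4592, 0.0134]), 85)
r S top bbox mid [0.5232 0.1772 0.1299] [0.025 0.025 0.007] 61 body (array([0.5222, 0.1765, 0.013 ]), 109)
r T top bbox mid [0.5205 0.1761 0.1306] [0.021 0.023 0.008] 91 body (array([0.5207, 0.176 , 0.0133]), 31)
r S top bbox mid [0.4331 0.1437 0.1299] [0.021 0.025 0.007] 51 body (array([0.4319, 0.1438, 0.013 ]), 126)
r T top bbox mid [0.4313 0.1425 0.1304] [0.022 0.023 0.007] 94 body (array([0.4306, 0.1434, 0.0137]), 21)
r S top bbox mid [
[... 314 characters left out ...]
525.7432861328125, -230.57275390625), (216.3895721435547, 291.7213134765625), 75.67669677734375) 0.1635129673748278
handle S ((527.398193359375, -157.70025634765625), (16.02933120727539, 121.71324920654297), 77.75142669677734) [ 0.52911289 -0.15924535  0.20390308] 0.21047992174842367 151
rack T ((498.4558410644531, 167.94842529296875), (220.3032684326172, 64.40843200683594), 20.215587615966797)
lid T ((523.6443481445312, -234.57257080078125), (214.69305419921875, 292.9225158691406), 75.60488891601562) 0.16251910443301065
handle T ((524.6205444335938, -161.62338256835938), (10.46208381652832, 119.01012420654297), 75.64389038085938) [ 0.52370544 -0.16060535  0.20588497] 0.21157259796912997 292
```

View pics/top1.png

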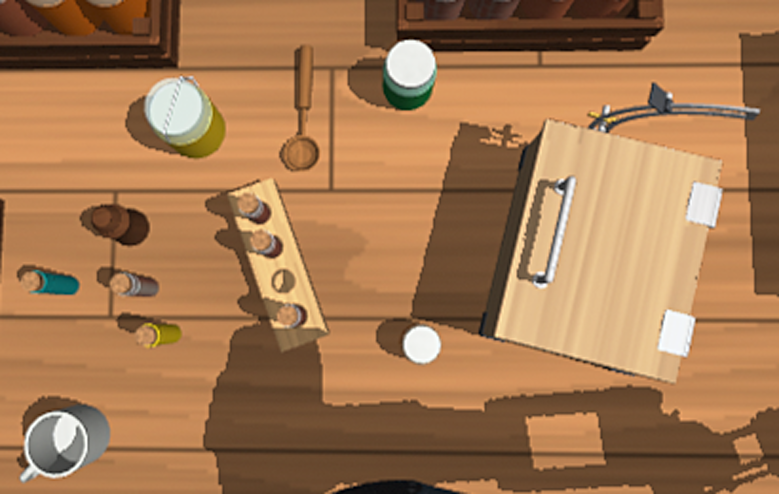

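Call:
step_arm --pt "0.018 0.041 0.001 0 0 1" --pt "0.018 0.041 0.001 0 0 0" --pt "0.018 0.041 0.001 0 0 0" --pt "0.018 0.041 0.001 0 0 0" --pt "0.018 0.041 0.001 0 0 0" --pt "0.018 0.041 0.001 0 0 0" --pt "0.018 0.041 0.001 0 0 0" --pt "0.018 0.041 0.001 0 0 0" --pt "0.018 0.041 0.001 0 0 0" --pt "0.018 0.041 0.001 0 0 0" --pt "0.018 0.041 0.001 0 0 0" --pt "0.018 0.041 0.001 0 0 0" --jaw 0.06 --squeeze 12

```text
time: 3.0
position: [0.4207, -0.0974, 0.4171]
tool_rot: [0.985, 0.174, 0.0, 0.0]
ft_force: [0.0, -0.3, -0.2]
grip_width: 0.0598
grip_force: 0.0
```

Call:
step_arm --pt "0.004 0.04 0 0 0 0" --pt "0.004 0.04 0 0 0 0" --pt "0.004 0.04 0 0 0 0" --pt "0.004 0.04 0 0 0 0" --pt "0.004 0.04 0 0 0 0" --pt "0.004 0.04 0 0 0 0" --pt "0.004 0.04 0 0 0 0" --pt "0.004 0.04 0 0 0 0" --pt "0.004 0.04 0 0 0 0" --pt "0.004 0.04 0 0 0 0" --pt "0.004 0.03 0 0 0 0" --pt "0.004 0.019 0 0 0 0"

```text
time: 4.5
position: [0.4682, 0.3517, 0.4168]
tool_rot: [0.985, 0.175, 0.0, 0.0]
ft_force: [0.5, -0.3, 0.5]
grip_width: 0.0597
grip_force: 0.0
```

Call:
step_arm --pt "0 -0.002 0 0 0 0" --pt "0 0 -0.02 0 0 0" --pt "0 0 -0.03 0 0 0" --pt "0 0 0 0 0 0"

```text
time: 5.0
position: [0.4674, 0.3466, 0.3647]
tool_rot: [0.985, 0.174, -0.003, 0.001]
ft_force: [-0.3, 0.2, 0.7]
grip_width: 0.0602
grip_force: 0.0
```

Run:
```python
from h import *
o=get_obs(); c=camera('wrist'); cv2.imwrite('pics/w1.png',c['pixels']); P=cloud(c,o); print(o['position'],np.array(c['mount']).round(3))
q=P.reshape(-1,3)
for x,y in [(.4688,.3488),(.4065,.316)]:
    t=q[(np.hypot(q[:,0]-x,q[:,1]-y)<.025)&(abs(q[:,2]-.12)<.006)]
    print(len(t),((np.percentile(t,2,axis=0)+np.percentile(t,98,axis=0))/2).round(4) if len(t) else '')
```

```text
[0.46743975 0.34657864 0.36473543] [[ 0.     0.964  0.267  0.074]
 [ 1.    -0.001  0.     0.   ]
 [ 0.     0.267 -0.964  0.02 ]
 [ 0.     0.     0.     1.   ]]
810 [0.4701 0.3493 0.1183]
229 [0.4017 0.3147 0.1196]
```

Call:
step_arm --pt "0.0015 0.002 0 0 0 0" --pt "0 0 -0.03 0 0 0" --pt "0 0 -0.03 0 0 0" --pt "0 0 -0.03 0 0 0" --pt "0 0 -0.025 0 0 0" --pt "0 0 0 0 0 0"

```text
time: 5.8
position: [0.4697, 0.3502, 0.2512]
tool_rot: [0.985, 0.174, -0.001, 0.0]
ft_force: [-0.3, 0.0, -0.2]
grip_width: 0.0604
grip_force: 0.0
```

Call:
step_arm --pt "0 0 0 0 0 0" --pt "0 0 0 0 0 0" --pt "0 0 0 0 0 0" --pt "0 0 0 0 0 0" --pt "0 0 0 0 0 0" --jaw 0.015

```text
time: 6.42
position: [0.4699, 0.3503, 0.2523]
tool_rot: [0.985, 0.174, 0.001, -0.0]
ft_force: [0.2, -0.1, 3.4]
grip_width: 0.0277
grip_force: 12.0
```

Call:
step_arm --pt "0 0 0.03 0 0 0" --pt "0 0 0.04 0 0 0" --pt "0 0 0.04 0 0 0" --pt "0 0 0.04 0 0 0" --pt "0.001 -0.03 0 0 0 0" --pt "0.001 -0.04 0 0 0 0" --pt "0.001 -0.04 0 0 0 0" --pt "0.001 -0.04 0 0 0 0" --pt "0.001 -0.03 0 0 0 0" --pt "0.001 -0.01 -0.02 0 0 0" --pt "0 0 0 0 0 0" --pt "0 0 0 0 0 0"

```text
time: 7.92
position: [0.4758, 0.1607, 0.382]
tool_rot: [0.985, 0.174, 0.0, -0.0]
ft_force: [-0.4, -0.0, 0.4]
grip_width: 0.0278
grip_force: 12.0
```

Run:
```python
from h import *
from scipy.optimize import least_squares
o=get_obs(); print(o['position'],o['grip_width'])
def circ(q):
    f=lambda p:np.hypot(q[:,0]-p[0],q[:,1]-p[1])-.014
    r=least_squares(f,q[:,:2].mean(0),loss='soft_l1',f_scale=.001);return r.x.round(4),len(q)
ims=[]
for n in ('scene','top'):
    c=camera(n);q=cloud(c).reshape(-1,3);ims.append(c['pixels'])
    for x,y,a,b in [(*o['position'][:2],.135,.19),(.4312,.1436,.07,.108),(.5215,.1763,.07,.108),(.566,.1927,.07,.108)]:
        t=q[(np.hypot(q[:,0]-x,q[:,1]-y)<.025)&(q[:,2]>a)&(q[:,2]<b)]
        print(n,circ(t) if len(t)>5 else len(t))
    t=q[(np.hypot(q[:,0]-o['position'][0],q[:,1]-o['position'][1])<.025)&(q[:,2]>.06)&(q[:,2]<.3)]
    print(np.percentile(t[:,2],[0,1,5]))
cv2.imwrite('pics/ins.png',np.hstack([cv2.resize(ims[0][180:310,250:390],(392,364),interpolation=2),cv2.resize(ims[1][170:300,180:320],(392,364),interpolation=2)]))
```

```text
[0.47578674 0.16068365 0.38197596] 0.027751117542156416
scene (array([0.4741, 0.1588]), 172)
scene (array([0.431 , 0.1429]), 92)
scene (array([0.5215, 0.176 ]), 85)
scene (array([0.5663, 0.1926]), 112)
[0.13143341 0.13534092 0.14278771]
top 0
top (array([0.4304, 0.1437]), 17)
top 0
top 0Traceback (most recent call last):
  File "<stdin>", line 14, in <module>
    return _quantile_unchecked(
        a, q, axis, out, overwrite_input, method, keepdims, weights)
    return _ureduce(a,
                    func=_quantile_ureduce_func,
    ...<5 lines>...
                    overwrite_input=overwrite_input,
                    method=method)
    r = func(a, **kwargs)
    result = _quantile(arr,
                       quantiles=q,
    ...<2 lines>...
                       out=out,
                       weights=wgt)
    slices_having_nans = np.isnan(arr[-1, ...])
                                  ~~~^^^^^^^^^
IndexError: index -1 is out of bounds for axis 0 with size 0
```

Call:
step_arm --pt "0.002 0.001 0 0 0 0" --pt "0 0 -0.03 0 0 0" --pt "0 0 -0.03 0 0 0" --pt "0 0 -0.015 0 0 0" --pt "0 0 0 0 0 0" --pt "0 0 0 0 0 0"

```text
time: 8.78
position: [0.4782, 0.1615, 0.3075]
tool_rot: [0.985, 0.174, 0.001, 0.0]
ft_force: [0.1, -0.4, -0.7]
grip_width: 0.0277
grip_force: 12.0
```

Run:
```python
from h import *
from scipy.optimize import least_squares
o=get_obs(); print(o['position'],o['grip_width'])
def circ(q):
    f=lambda p:np.hypot(q[:,0]-p[0],q[:,1]-p[1])-.014
    r=least_squares(f,q[:,:2].mean(0),loss='soft_l1',f_scale=.001);return r.x.round(4),len(q)
c=camera('scene');q=cloud(c).reshape(-1,3)
for x,y,a,b in [(.4764,.16,.06,.085),(.4764,.16,.085,.115),(.4312,.1436,.07,.108),(.5215,.1763,.07,.108),(.566,.1927,.07,.108)]:
    t=q[(np.hypot(q[:,0]-x,q[:,1]-y)<.022)&(q[:,2]>a)&(q[:,2]<b)]
    print(circ(t) if len(t)>5 else len(t))
cv2.imwrite('pics/ins.png',cv2.resize(c['pixels'][180:310,250:390],(784,728)[:2] if 0 else (640,594),interpolation=2))
```

```text
[0.47823067 0.1614953  0.30753983] 0.027677074169829292
(array([0.4784, 0.1594]), 45)
(array([0.4768, 0.1598]), 71)
(array([0.4319, 0.1429]), 55)
(array([0.5215, 0.176 ]), 86)
(array([0.5663, 0.1926]), 118)
```

View pics/ins.png

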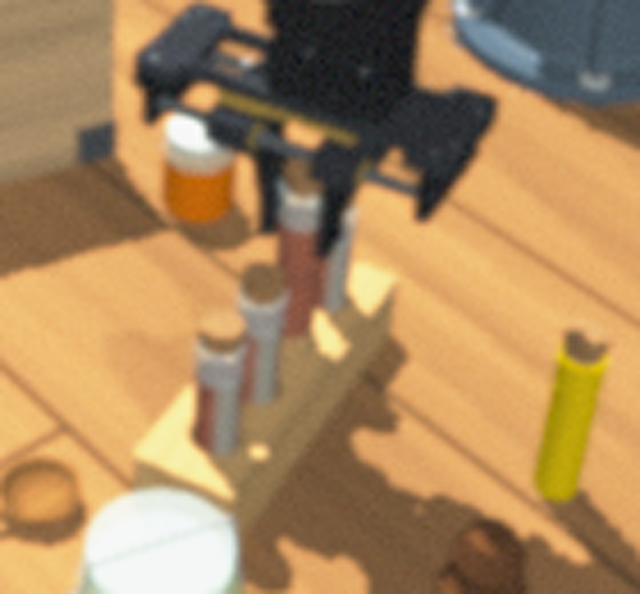

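Call:
step_arm --pt "0 0 -0.01 0 0 0" --pt "0 0 -0.01 0 0 0" --pt "0 0 -0.005 0 0 0" --pt "0 0 0 0 0 0"

```text
time: 9.32
position: [0.4775, 0.1613, 0.2811]
tool_rot: [0.985, 0.174, -0.001, -0.0]
ft_force: [-0.2, 0.0, -0.6]
grip_width: 0.0276
grip_force: 12.0
```

Call:
step_arm --pt "0 0 -0.006 0 0 0" --pt "0 0 -0.006 0 0 0" --pt "0 0 -0.005 0 0 0" --pt "0 0 0 0 0 0"

```text
time: 9.82
position: [0.4776, 0.1613, 0.2643]
tool_rot: [0.985, 0.174, -0.001, -0.0]
ft_force: [0.4, -0.5, -0.8]
grip_width: 0.0276
grip_force: 12.0
```

Call:
step_arm --pt "0 0 -0.0015 0 0 0" --pt "0 0 0 0 0 0"

```text
time: 10.07
position: [0.4777, 0.1613, 0.2633]
tool_rot: [0.985, 0.174, 0.0, 0.0]
ft_force: [0.4, -0.1, -1.2]
grip_width: 0.0277
grip_force: 12.0
```

Call:
step_arm --pt "0 0 0 0 0 0" --pt "0 0 0 0 0 0" --pt "0 0 0 0 0 0" --pt "0 0 0 0 0 0" --pt "0 0 0 0 0 0" --jaw 0.055

```text
time: 10.7
position: [0.4777, 0.1613, 0.2633]
tool_rot: [0.985, 0.174, 0.0, -0.0]
ft_force: [-0.5, -0.2, -0.1]
grip_width: 0.0542
grip_force: 0.0
```

Call:
step_arm --pt "0 0 0.02 0 0 0" --pt "0 0 0.03 0 0 0" --pt "0 0 0.04 0 0 0" --pt "0 0 0.04 0 0 0" --pt "0 0 0.04 0 0 0" --pt "0 -0.04 0.02 0 0 -8" --pt "0 -0.04 0 0 0 -8" --pt "0 -0.04 0 0 0 -8" --pt "0 -0.03 0 0 0 -8" --pt "0 0 0 0 0 -2"

```text
time: 11.95
position: [0.4777, 0.0098, 0.4532]
tool_rot: [0.992, -0.123, 0.0, 0.0]
ft_force: [-0.4, 0.5, -0.9]
grip_width: 0.0551
grip_force: 0.0
```

Run:
```python
from h import *
o=get_obs(); print(o['position'])
ims=[]
for n in ('scene','top'):
    c=camera(n);Pc=cloud(c);q=Pc.reshape(-1,3);ims.append(c['pixels']); np.save(n+'2.npy',Pc)
    for x,y in [(.4764,.16),(.4312,.1436),(.5215,.1763),(.566,.1927)]:
        t=q[(np.hypot(q[:,0]-x,q[:,1]-y)<.025)&(q[:,2]>.1)]
        t2=t[t[:,2]>.124]
        print(n,'top z',np.percentile(t[:,2],90).round(4),((np.percentile(t2,2,axis=0)+np.percentile(t2,98,axis=0))/2).round(4))
    for r in cut_out('index_point',n)[:3]: 
        print(r['confidence'],r['extent'])
cv2.imwrite('pics/a.png',np.hstack([cv2.resize(ims[0][115:215,140:240],(396,396),interpolation=2),cv2.resize(ims[1][120:220,390:490],(396,396),interpolation=2)]))
```

```text
[0.47769666 0.00977865 0.453225  ]
scene top z 0.1319 [0.4789 0.1606 0.129 ]
scene top z 0.1317 [0.4327 0.1445 0.1296]
scene top z 0.1318 [0.5223 0.1773 0.129 ]
scene top z 0.1324 [0.5686 0.1943 0.1292]
0.52 [177.6, 144.4, 6.3, 8.0]
top top z 0.1318 [0.4762 0.1591 0.1297]
top top z 0.1321 [0.4313 0.146  0.13  ]
top top z 0.1322 [0.5205 0.1759 0.1301]
top top z 0.1317 [0.5654 0.1929 0.1297]
```

View pics/a.png

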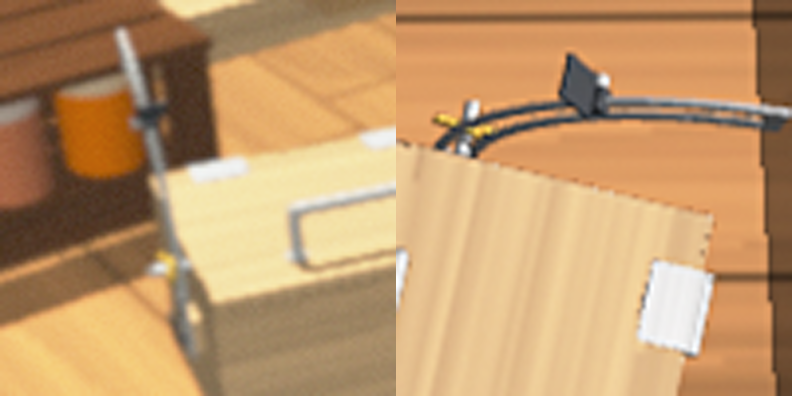

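```bash
cat > lid.py <<'E'
from h import *
def lidfit(q):
    m=(abs(q[:,2]-.162)<.005)&(q[:,0]>.35)&(q[:,0]<.68)&(q[:,1]>-.37)&(q[:,1]<-.08); t=q[m][:,:2]
    # edges by slices in nominal frame
    a=np.radians(-14.4); o=np.array([.4823,-.3263])
    for _ in range(2):
        ex=np.array([np.cos(a),np.sin(a)]); ey=np.array([-ex[1],ex[0]])
        X=(t-o)@ex; Y=(t-o)@ey
        s=np.arange(-.115,.116,.01); front=[];
        F=[np.max(Y[abs(X-v)<.005]) for v in s]; p=np.polyfit(s,F,1); a+=np.arctan(p[0])
    F=np.median(F); s=np.arange(.03,.19,.01)
    L=[np.min(X[abs(Y-v)<.005]) for v in s]; Rr=[np.max(X[(abs(Y-v)<.005)&(X<.14)]) for v in s]; 
    B=[np.min(Y[abs(X-v)<.005]) for v in np.arange(-.04,.05,.01)]
    L=np.median(L);Rr=np.median(Rr);print('yaw',np.degrees(a),'front',F,'back',np.median(B),'L,R',L,Rr)
    ex=np.array([np.cos(a),np.sin(a)]); ey=np.array([-ex[1],ex[0]])
    return a,o+(F-.206)*ey+(L+Rr)/2*ex
def tolid(P,a,o):
    ex=np.array([np.cos(a),np.sin(a)]); ey=np.array([-ex[1],ex[0]])
    return np.stack([(P[...,:2]-o)@ex,(P[...,:2]-o)@ey,P[...,2]-.156],-1)
def clip(P,img,a,o):
    Q=tolid(P,a,o); r=np.hypot(Q[...,1],Q[...,2]); th=np.arctan2(Q[...,2],Q[...,1])
    m=(abs(Q[...,0]-.14)<.03)&(r>.152)&(r<.215)&(th>.4)&(th<1)&(Q[...,2]>.03)
    return Q[m],r[m],th[m],img[m]
E
python3 - <<'E'
from lid import *
for n in ('top','scene'):
    P=np.load(n+'.npy'); a,o=lidfit(P.reshape(-1,3)); print(n,o)
    img=cv2.imread(f'pics/{n}0.png')
    Q,r,th,c=clip(P,img,a,o)
    for k in np.argsort(r): print(Q[k].round(3),r[k].round(4),th[k].round(3),c[k])
E
```

```text
yaw -14.385594683329575 front 0.20591817523981415 back 0.0009684063814013931 L,R -0.12900013179511455 0.13024374669927435
top [ 0.48288198 -0.32653374]
[0.14  0.097 0.117] 0.1521 0.88 [132 149 183]
[0.14  0.091 0.122] 0.1521 0.928 [135 151 184]
[0.141 0.087 0.125] 0.1521 0.963 [130 159 202]
[0.133 0.108 0.107] 0.1521 0.778 [45 40 38]
[0.14  0.101 0.114] 0.1522 0.844 [132 152 189]
[0.14  0.123 0.089] 0.1522 0.628 [ 95 124 167]
[0.14  0.103 0.112] 0.1522 0.831 [132 137 149]
[0.139 0.127 0.084] 0.1523 0.585 [ 89  97 109]
[0.138 0.133 0.074] 0.1523 0.505 [79 77 75]
[0.138 0.102 0.113] 0.1523 0.834 [127 123 119]
[0.139 0.137 0.066] 0.1524 0.451 [ 89 107 133]
[0.14  0.09  0.123] 0.1526 0.941 [144 158 190]
[0.138 0.095 0.119] 0.1526 0.896 [127 121 111]
[0.144 0.105 0.111] 0.1526 0.814 [105 120 145]
[0.139 0.136 0.069] 0.1526 0.471 [ 85  94 110]
[0.148 0.105 0.11 ] 0.1526 0.809 [235 233 232]
[0.138 0.135 0.072] 0.1526 0.49 [ 81  90 104]
[0.14  0.134 0.074] 0.1527 0.504 [ 94 130 176]
[0.14  0.084 0.127] 0.1527 0.987 [132 160 201]
[0.137 0.119 0.096] 0.1527 0.678 [72 66 60]
[0.138 0.088 0.125]
[... 8183 characters left out ...]
125 0.126] 0.1774 0.787 [55 57 63]
[0.135 0.126 0.127] 0.1787 0.79 [57 58 55]
[0.129 0.127 0.127] 0.1794 0.783 [53 52 57]
[0.138 0.127 0.128] 0.1803 0.789 [65 64 62]
[0.149 0.129 0.128] 0.1814 0.782 [41 60 93]
[0.141 0.128 0.129] 0.1821 0.788 [69 69 69]
[0.129 0.128 0.13 ] 0.1824 0.793 [68 75 85]
[0.132 0.129 0.131] 0.1839 0.792 [72 78 91]
[0.144 0.13  0.13 ] 0.1842 0.787 [87 85 85]
[0.129 0.128 0.133] 0.1842 0.805 [ 74  92 111]
[0.137 0.129 0.132] 0.1846 0.797 [72 72 75]
[0.135 0.13  0.132] 0.1852 0.793 [71 78 84]
[0.14  0.129 0.133] 0.1853 0.798 [94 94 97]
[0.143 0.129 0.133] 0.1855 0.8 [113 119 117]
[0.147 0.132 0.132] 0.1865 0.785 [82 86 92]
[0.149 0.132 0.132] 0.1868 0.787 [ 67  82 113]
```

Call:
step_arm --pt "0 -0.04 0 0 0 0" --pt "0 -0.04 0 0 0 0" --pt "0.01 -0.04 0 0 0 0" --pt "0.01 -0.03 0 0 0 0" --pt "0 0 0 0 0 0" --pt "0 0 0 0 0 0"

```text
time: 12.9
position: [0.4975, -0.1374, 0.4529]
tool_rot: [0.993, -0.121, -0.001, -0.001]
ft_force: [-0.1, 0.4, -0.5]
grip_width: 0.0545
grip_force: 0.0
```

Run:
```python
from lid import *
ob=get_obs(); c=camera('wrist'); print(ob['position'])
cv2.imwrite('pics/w2.png',c['pixels']); P=cloud(c,ob); np.save('w2.npy',P); q=P.reshape(-1,3); q=q[c['depth'].ravel()>0]
print([ (round(r['confidence'],2),r['extent']) for r in cut_out('index_point','wrist')])
t=q[(q[:,2]>.195)&(q[:,2]<.215)&(q[:,0]>.4)&(q[:,0]<.62)&(q[:,1]>-.23)&(q[:,1]<-.1)]
if len(t): print('handle',len(t),cv2.minAreaRect((t[:,:2]*1000).astype(np.float32)),t.mean(0))
print(lidfit(q))
```

```text
[ 0.49748282 -0.1374448   0.45293033]
[(0.44, [57.4, 256.6, 44.8, 32.2])]
handle 2066 ((526.8046875, -161.71058654785156), (10.081591606140137, 119.28594970703125), 75.5946273803711) [ 0.53121783 -0.16258004  0.20560479]Traceback (most recent call last):
  File "<stdin>", line 7, in <module>
  File "lid.py", line 10, in lidfit
    F=[np.max(Y[abs(X-v)<.005]) for v in s]; p=np.polyfit(s,F,1); a+=np.arctan(p[0])
       ~~~~~~^^^^^^^^^^^^^^^^^^
    return _wrapreduction(a, np.maximum, 'max', axis, None, out,
                          keepdims=keepdims, initial=initial, where=where)
    return ufunc.reduce(obj, axis, dtype, out, **passkwargs)
           ~~~~~~~~~~~~^^^^^^^^^^^^^^^^^^^^^^^^^^^^^^^^^^^^^
ValueError: zero-size array to reduction operation maximum which has no identity
```

View pics/w2.png

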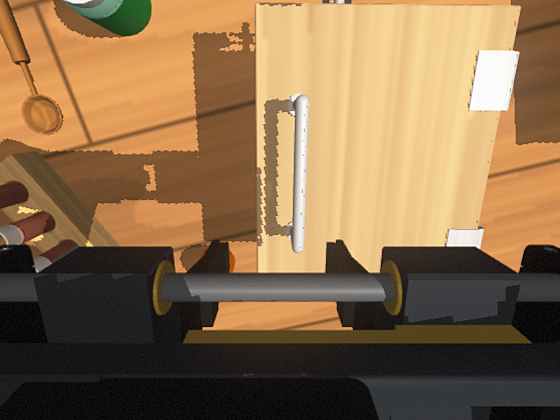

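Call:
step_arm --pt "0.014 -0.012 0 0 0 -0.5" --pt "0.014 -0.012 0 0 0 0" --pt "0 0 -0.02 0 0 0" --pt "0 0 -0.03 0 0 0" --pt "0 0 -0.025 0 0 0" --pt "0 0 -0.012 0 0 0" --pt "0 0 0 0 0 0" --pt "0 0 0 0 0 0"

```text
time: 14.0
position: [0.5261, -0.1626, 0.3672]
tool_rot: [0.992, -0.125, 0.001, 0.0]
ft_force: [0.7, -0.4, -0.3]
grip_width: 0.0553
grip_force: 0.0
```

Call:
step_arm --pt "0 0 0 0 0 0" --pt "0 0 0 0 0 0" --pt "0 0 0 0 0 0" --pt "0 0 0 0 0 0" --pt "0 0 0 0 0 0" --pt "0 0 0 0 0 0" --jaw 0 --squeeze 25

```text
time: 14.75
position: [0.5258, -0.162, 0.3662]
tool_rot: [0.992, -0.126, 0.0, -0.001]
ft_force: [1.0, 3.1, 0.9]
grip_width: 0.0094
grip_force: 25.0
```

Run:
```python
import numpy as np
a=np.radians(-14.4);ex=np.array([np.cos(a),np.sin(a),0]);ey=np.array([-ex[1],ex[0],0]);ez=np.array([0,0,1])
def tcp(t):
    g=np.arctan2(46,170)+t;r=np.hypot(.17,.046);p=t/2
    return (r*np.cos(g)-.164*np.sin(p))*ey+(r*np.sin(g)+.164*np.cos(p))*ez
T=np.array([tcp(.79*k/20) for k in range(21)])
print(np.diff(T,axis=0).round(4).tolist()); print(np.degrees(.79/40)*ex, T[-1]-T[0])
```

```text
[[-0.0013, -0.005, 0.0066], [-0.0014, -0.0053, 0.0065], [-0.0014, -0.0055, 0.0063], [-0.0015, -0.0058, 0.0062], [-0.0015, -0.006, 0.006], [-0.0016, -0.0062, 0.0058], [-0.0017, -0.0065, 0.0056], [-0.0017, -0.0067, 0.0054], [-0.0018, -0.0069, 0.0052], [-0.0018, -0.0071, 0.005], [-0.0019, -0.0073, 0.0047], [-0.0019, -0.0075, 0.0045], [-0.002, -0.0077, 0.0043], [-0.002, -0.0078, 0.004], [-0.0021, -0.008, 0.0037], [-0.0021, -0.0082, 0.0035], [-0.0021, -0.0083, 0.0032], [-0.0022, -0.0085, 0.0029], [-0.0022, -0.0086, 0.0026], [-0.0022, -0.0087, 0.0023]]
[ 1.09604061 -0.2814154   0.        ] [-0.03634132 -0.14154011  0.09450838]
```

Call:
step_arm --pt "-0.0013 -0.005 0.0066 1.096 -0.281 0" --pt "-0.0014 -0.0053 0.0065 1.096 -0.281 0" --pt "-0.0014 -0.0055 0.0063 1.096 -0.281 0" --pt "-0.0015 -0.0058 0.0062 1.096 -0.281 0" --pt "-0.0015 -0.006 0.006 1.096 -0.281 0" --pt "0 0 0 0 0 0"

```text
time: 15.5
position: [0.5185, -0.1902, 0.3987]
tool_rot: [0.991, -0.126, 0.007, -0.051]
ft_force: [3.7, 5.2, -0.5]
grip_width: 0.0091
grip_force: 25.0
```

Call:
step_arm --pt "-0.0016 -0.0062 0.0058 1.096 -0.281 0" --pt "-0.0017 -0.0065 0.0056 1.096 -0.281 0" --pt "-0.0017 -0.0067 0.0054 1.096 -0.281 0" --pt "-0.0018 -0.0069 0.0052 1.096 -0.281 0" --pt "-0.0018 -0.0071 0.005 1.096 -0.281 0" --pt "-0.0019 -0.0073 0.0047 1.096 -0.281 0" --pt "-0.0019 -0.0075 0.0045 1.096 -0.281 0" --pt "-0.002 -0.0077 0.0043 1.096 -0.281 0" --pt "0 0 0 0 0 0"

```text
time: 16.62
position: [0.504, -0.2462, 0.4394]
tool_rot: [0.984, -0.125, 0.017, -0.129]
ft_force: [2.0, 5.1, 1.1]
grip_width: 0.0089
grip_force: 25.0
```

Call:
step_arm --pt "-0.002 -0.0078 0.004 1.096 -0.281 0" --pt "-0.0021 -0.008 0.0037 1.096 -0.281 0" --pt "-0.0021 -0.0082 0.0035 1.096 -0.281 0" --pt "-0.0021 -0.0083 0.0032 1.096 -0.281 0" --pt "-0.0022 -0.0085 0.0029 1.096 -0.281 0" --pt "-0.0022 -0.0086 0.0026 1.096 -0.281 0" --pt "-0.0022 -0.0087 0.0023 1.096 -0.281 0" --pt "0 0 0 0 0 0" --pt "0 0 0 0 0 0"

```text
time: 17.75
position: [0.4892, -0.3039, 0.4618]
tool_rot: [0.973, -0.123, 0.025, -0.196]
ft_force: [3.5, 4.8, 3.8]
grip_width: 0.0092
grip_force: 25.0
```

Run:
```python
from lid import *
ob=get_obs(); print(ob['position'],ob['ft_force'],ob['grip_force'])
ims=[]
for n,o,a in (('top',[.4829,-.3265],-14.4),('scene',[.4859,-.3245],-14.4)):
    c=camera(n);P=cloud(c);Q=tolid(P,np.radians(a),np.array(o));img=c['pixels'].astype(int);ims.append(c['pixels'])
    m=(abs(Q[...,0])<.125)&(Q[...,1]>.0)&(Q[...,1]<.2)&(Q[...,2]>.015)&(Q[...,2]<.17)
    m&=(img[...,2]-img[...,0]>25)&(img[...,2]>110)
    q=Q[m]; print(n,len(q))
    # plane in y,z: lid surface at distance 6 mm from hinge
    from scipy.optimize import least_squares
    for off in (.006,-.006):
        r=least_squares(lambda t:-np.sin(t[0])*q[:,1]+np.cos(t[0])*q[:,2]-off,[.75],loss='soft_l1',f_scale=.002); print(off,r.x,np.median(abs(r.fun)))
    y=(img[...,2]-img[...,0]>90)&(img[...,1]-img[...,0]>60)&(abs(Q[...,0]-.145)<.03)&(Q[...,2]>.04)
    if y.sum(): s=Q[y]; print('yellow',len(s),np.median(s,0),np.arctan2(s[:,2],s[:,1]).mean(),np.hypot(s[:,2],s[:,1]).mean())
cv2.imwrite('pics/b.png',np.hstack([cv2.resize(ims[1][105:225,140:260],(396,396),interpolation=2),cv2.resize(ims[0][110:230,370:490],(396,396),interpolation=2)]))
```

```text
[ 0.48921102 -0.30387972  0.46177213] [3.51900446 4.77961329 3.8336609 ] 24.999752640724182
top 4369
0.006 [0.78609052] 0.0006851600184658215
-0.006 [0.85560307] 0.0035785585685049245
yellow 17 [0.14711508 0.10191183 0.10864737] 0.8199754357690013 0.14984943035987658
scene 700
0.006 [0.75541933] 0.004366670328128765
-0.006 [0.81936748] 0.002517379515879617
```

View pics/b.png

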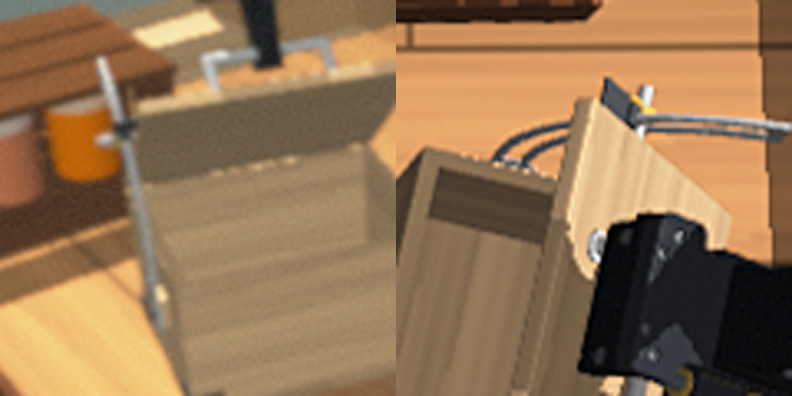

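```bash
python3 -c "
from rig import *
print(get_obs()['position'],hand_in())"
```

```text
the job is handed in; nothing more can be done
[ 0.48924193 -0.30380791  0.46172103] None
```

The loose tube is seated and released in the rack's empty hole, level with the other three. The gripper is still holding the lid at about 0.79 rad, within about 2 mm of the index clip by my camera measurements. The job is handed in; no verdict came back.

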